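# Switch off the paint shaker and take the tin off

## Task

The bench paint shaker must be switched off before its tin is taken away: turn the black knob on its sloping panel anticlockwise until it comes up against its end stop, without forcing it past the stop. Only then lift the paint tin off the shaker's platform and leave it standing upright, wholly on the small plywood board. Leave the brush jar, the bottle and the tape roll alone.

Things in the scene. Friction and masses are not known exactly. Their poses are not given: they have to be found in the camera images.
- knob (a joint): Knob angle (rad): 0 when the white line on its top points straight up the panel, growing clockwise as seen facing the panel, negative anticlockwise. Starts between 0.3 and 1.9. The anticlockwise end stop is not marked; it lies somewhere beyond -2.1 and must be felt. The knob turns with an even friction of about 0.04 N m and stays where it is left.
- stop_give (a joint): How far the rubber mount of the knob's end stop is twisted (rad): near 0 while the knob turns freely; once the knob is against its anticlockwise stop, turning on drives this negative, with about 0.5 N m per 0.1 rad, while joint knob stays at its stop. It springs back when the knob is let go. Beyond -0.2 (about 1 N m) the stop is being forced.
- knob_grip (a point): Middle of the black knob's grip bar, on the turning axis. Bar 42 long, 13 wide; its top is 7 mm above this point. It stands on a disc 44 mm across whose top is 21 mm below this point (panel 33 mm below). z: the turning axis, out of the panel, 35 degrees from vertical, leaning towards the robot; x: along the bar to the white line's end, turns with the knob; y: across the bar (grip width).
- shaker: Grey bench paint shaker, fixed, 220 mm (x) by 200 mm (y); origin under its centre on the table, x pointing from the sloping panel to the platform. Panel: 92 mm long up its 35-degree slope, its centre 61 mm in front (-x) of the origin and 46 mm up. Behind it the housing is 70 mm high, with the round platform on top.
- platform (a point): Centre of the top of the round black rubber platform, 110 mm across, 82 mm above the table, on which the tin stands at the start.
- tin_center (a point): Centre of the closed paint tin, half-way up: a plain metal cylinder 60 mm in diameter and 74 mm high with a paper label, 0.2 to 0.45 kg, standing loose within about 20 mm of the platform's centre; z is its axis.
- board_top (a point): Centre of the top of the plywood board, 130 mm square, fixed on the table, its top 9 mm above the table; x and y lie along its edges, z up. The tin stands wholly on it when its centre is within 35 mm of this point along both edges.
- brush_jar: Bystander: white jar 72 mm in diameter and 85 mm high with brushes up to 190 mm high; origin under its centre. It stands on the other side of the shaker from the board.
- bottle: Bystander: white plastic bottle 52 mm in diameter, 150 mm high; origin under its centre.
- tape: Bystander: roll of masking tape lying flat, 96 mm in diameter, 25 mm high; origin under its centre.
- tin: The paint tin again, with its origin at the centre of its underside, 37 mm below point tin_center.
There are look-alikes about, which are no part of the job. There is more than one size of the part that bears board_top; the job needs the smallest.

How it is judged:
On the way, in this order (a step that is already met when the one before it is completed fails the run):
1. the knob is turned anticlockwise against its end stop while the tin still stands on the platform (value of joint knob below -2.34 rad and distance of tin_center from where it was at the start of the episode below 0.02 m), for 0.2 s.
2. the tin is lifted off the platform and stands upright on the board (x of tin_center in the frame of board_top between -0.038 and 0.038 m and y of tin_center in the frame of board_top between -0.038 and 0.038 m and z of tin_center in the frame of board_top between 0.032 and 0.042 m and angle between tin_center's own z axis and vertical below 0.1 rad), for 0.2 s.
At the end, for the whole second after the job is handed in: the knob is within 0.08 rad of its anticlockwise end stop; the tin stands upright (within 0.1 rad), at rest, on the board, its centre within 38 mm of the board's centre along both edges (all of step 2 and value of joint knob below -2.34 rad and linear speed of tin below 0.02 m/s); the robot touches nothing.
It fails at once if the knob is forced more than 0.2 rad past its end stop (value of joint stop_give below -0.2 rad).
It fails at once if the tin is taken away (moved 40 mm) before the knob is off (value of joint knob above -2.27 rad and distance of tin_center from where it was at the start of the episode above 0.04 m).
It fails at once if the tin is tipped over (angle between tin_center's own z axis and vertical above 0.8 rad).
It fails at once if the brush jar, the bottle or the tape roll is moved by more than 30 mm (distance of any of brush_jar, bottle, tape from where it was at the start of the episode above 0.03 m).
It also fails if it takes over 64 s, if anything falls off the work surface, if the arm or the gripper's body presses on something with over 40 N, if the wrist force passes 120 N, or if a joint passes its speed limit or range.

## Robot

A 6-joint arm with a two-finger parallel gripper is mounted at the origin on the work surface. World frame = base frame: x ahead of the robot, y to its left, z up, the work surface at z = 0. Lengths are in m, angles in rad, forces in N, time in s.
With the tool pointing down it reaches from about 0.35 to 0.875 m from the base axis. Payload 4.2 kg.
Tool frame: the origin (TCP) lies at the very end of the fingers, on their centre line; the grasp point (between the pads) lies 19 mm behind it (ctrl.grasp_offset is the distance from the TCP to the grasp point, in m); x points along the fingers, y is the direction in which the jaws open and shut, and the axes are right-handed (so a half turn about x gives the same grasp; the last joint's range is limited). The gripper opens to 87 mm and grips with 3 to 60 N. Pads are 19 mm wide; open, the fingers measure 117 mm over their backs; the gripper's body (75 mm by 190 mm) begins 51 mm behind the grasp point.
Start: joints at [-0.924, 0.385, 0.008, 0, -1.194, -0.259], TCP at [0.236, -0.579, 0.223] pointing down, gripper open.
Joint ranges: [-3.14, 3.14], [-1.21, 2.06], [-1.07, 1.41], [-3.16, 2.05], [-2.99, -0.16], [-3.1, 3.1]. Speed limits (rad/s): [2.79, 2.79, 3.14, 3.14, 3.14, 3.14].

## Interface

Orientations are given as a unit quaternion [w, x, y, z].
In Python, from station import ctrl, snapshot, camera_params, boxes_of, trace, landmark_of gives the robot as it stands. Calls block until the motion is done:
- ctrl.reach(position, orientation): joint-space move of the TCP to a pose.
- ctrl.move_straight(position, attitude=None, speed=0.15): straight line of the TCP; attitude=None keeps the orientation; speed is the mean speed in m/s.
- ctrl.movej(angles): joint-space move.
- ctrl.ungrasp() and ctrl.close_gripper(effort=None): open the fingers fully, or close them until they stop; effort is the grip in N (None keeps the last).
- ctrl.sleep(seconds).
- ctrl.ik(position, orientation): joint angles nearest the present ones, or None.
- ctrl.get_state(): the state.
- snapshot(name): name is "scene" or "top" or "wrist"; returns the picture (400x640x3 uint8, red, green, blue); there is no depth.
- camera_params(name): a dict with "vfov" (degrees; the focal length in pixels is half the picture's height over the tangent of half this angle, whatever the lens; pixels are square), "cx", "cy" (the principal point, pixels), "world_to_cam" (4x4, takes a point from world to camera coordinates); the wrist camera has in their place "T_tool_cam" (4x4, takes a point from camera to tool coordinates, whose origin is the TCP and whose axes are the tool frame's). Camera axes: x right, y up, looking along -z (the intrinsics and any distortion apply to the point x, -y, -z); pixel columns grow to the right and rows downward; lengths in m; the calibration is good to about 2 mm. A picture is of the moment at which its call begins: read the wrist's pose just before it. camera_params takes no time and is no camera call.
A pose or a line that the arm cannot do raises ctrl.Unreachable and nothing moves.
- ctrl.job_done(): hands the job in, once; it reports no verdict.
Trained networks look in the newest picture that a camera, given by its name, has taken for a name from the list of things; names that differ only in an ending like _2 or _b are one class to them, and where a whole thing is asked for, a point or a joint stands for the part that bears it (a point fixed in the world has none). Each returns a list of dicts, best first, with "confidence" (0 to 1); they miss things now and then, are a little off and sometimes report something else, mostly with a low value. They report only what shows in the picture. A call takes as long as a camera call. They do not tell look-alikes from the thing itself.
- boxes_of(camera, thing): "at" ([x, y, z] in m, in the coordinates of the camera as it stood for that picture, good to about 4 mm: the middle of the surface that is visible of it).
- trace(camera, thing): "pixels" (400x640 bool, what is visible of it).
- landmark_of(camera, thing): "at" ([x, y, z] in m, in the coordinates of the camera as it stood for that picture, good to about 4 mm: a listed point, or the origin of a listed thing).
The state is a dict: "time": time; "joints": joint angles; "qvel": joint speeds; "effort": joint torques, N m; "eef_pos": TCP position; "tcp_rot": TCP orientation; "ft_force": force on the tool from outside, world axes, zero at the start; "moment": the same for the moment, N m; "finger_gap": finger opening in m.
Only numpy, scipy, OpenCV 4.12 (cv2) and the standard library are available. Lean on these libraries where they do the work, as an engineer would, in place of code of your own. Each camera call takes 0.05 s, during which the arm holds its last target. There are 200 camera calls.

## Working session

There is one attempt and no reset: what is moved stays moved. The work goes in short steps, each a Python script; the robot and the scene stay as the last script left them, time stands still between calls to the robot, and variables do not carry over. Pictures are saved under pics/ and viewed, about 8 in all and at most 12, crops included, and the job is handed in when it is done.

```bash
mkdir -p pics; ls; cat > h.py <<'E'
import numpy as np, cv2
from station import ctrl, snapshot, camera_params, boxes_of, trace, landmark_of
from scipy.spatial.transform import Rotation as R
def q2R(q): return R.from_quat([q[1],q[2],q[3],q[0]]).as_matrix()
def R2q(M):
    q=R.from_matrix(M).as_quat(); return [q[3],q[0],q[1],q[2]]
def cam2w(name,st=None):
    p=camera_params(name)
    if 'world_to_cam' in p: return np.linalg.inv(np.array(p['world_to_cam']))
    st=st or ctrl.get_state(); T=np.eye(4); T[:3,:3]=q2R(st['tcp_rot']); T[:3,3]=st['eef_pos']
    return T@np.array(p['T_tool_cam'])
def w(T,a): return (T@np.r_[a,1])[:3]
def save(img,n): cv2.imwrite('pics/'+n,cv2.cvtColor(img,cv2.COLOR_RGB2BGR))
E
python3 - <<'E'
from h import *
for c in ['top','scene']:
    save(snapshot(c),c+'1.png'); T=cam2w(c); print(c,camera_params(c))
    for t in ['knob_grip','tin_center','board_top','platform','shaker','brush_jar','bottle','tape']:
        for d in landmark_of(c,t): print(t,np.round(w(T,d['at']),3),round(d['confidence'],2))
print(ctrl.get_state()['time'])
E
```

```text
pics
top {'vfov': 46.507493621317906, 'cx': 321.58268257156533, 'cy': 199.63474844644864, 'world_to_cam': array([[ 3.91153994e-03, -9.99991439e-01,  1.34951186e-03,
         1.52625240e-02],
       [ 9.96076473e-01,  4.01553158e-03,  8.84055203e-02,
        -4.69386833e-01],
       [-8.84101825e-02,  9.98415292e-04,  9.96083653e-01,
        -1.38175387e+00],
       [ 0.00000000e+00,  0.00000000e+00,  0.00000000e+00,
         1.00000000e+00]])}
knob_grip [0.592 0.004 0.086] 0.68
knob_grip [0.467 0.009 0.078] 0.56
tin_center [0.481 0.28  0.007] 0.72
tin_center [0.601 0.002 0.115] 0.71
tin_center [ 0.503 -0.298 -0.001] 0.5
board_top [ 0.308 -0.194  0.012] 0.96
board_top [0.175 0.315 0.015] 0.75
board_top [0.479 0.282 0.008] 0.67
platform [0.595 0.001 0.082] 0.85
platform [0.545 0.004 0.001] 0.24
shaker [ 0.546  0.002 -0.002] 0.77
shaker [ 0.724 -0.269 -0.002] 0.62
brush_jar [ 0.501 -0.3   -0.002] 0.93
bottle [0.691 0.305 0.002] 0.56
tape [ 0.721 -0.27   0.002] 0.56
scene {'vfov': 55.57617117781247, 'cx': 319.30931416634917, 'cy': 195.6981631979922, 'world_to_cam': array([[ 0.82737058,  0.56161727, -0.00663072, -0.37538864],
       [-0.47904252,  0.71178692,  0.51369023,  0.17509938],
       [ 0.29321696, -0.42183579,  0.85795011, -1.10180362],
       [ 0.        ,  0.        ,  0.        ,  1.        ]])}
knob_grip [0.465 0.006 0.072] 0.73
tin_center [0.603 0.003 0.121] 0.89
board_top [ 0.31  -0.195  0.016] 0.91
board_top [0.478 0.272 0.008] 0.87
board_top [0.18  0.311 0.011] 0.65
platform [ 0.594 -0.     0.077] 0.72
shaker [0.545 0.007 0.003] 0.92
brush_jar [ 0.502 -0.299 -0.   ] 0.63
bottle [0.689 0.302 0.002] 0.66
tape [ 0.503 -0.297 -0.002] 0.24
0.9
```

```bash
cd pics; ls
```

```text
scene1.png
top1.png
```

View pics/top1.png

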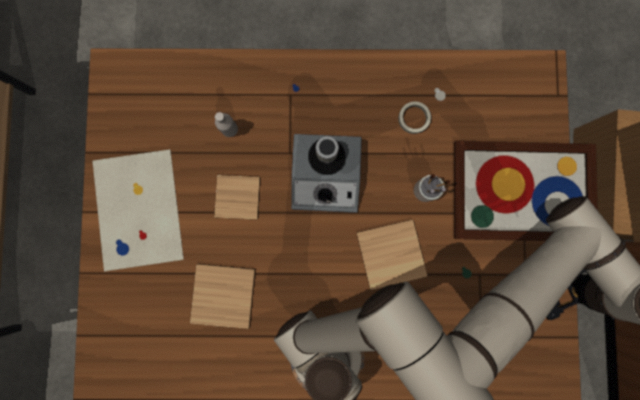

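View pics/scene1.png

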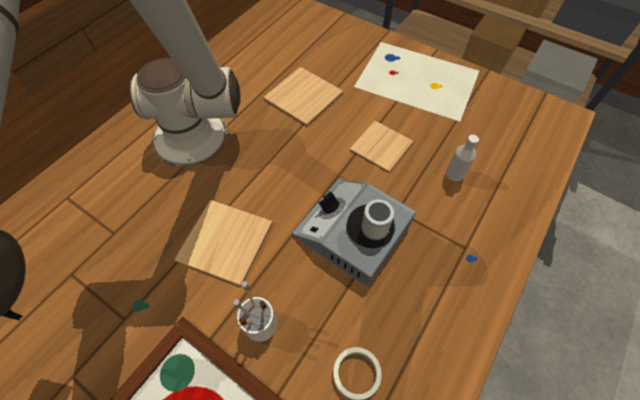

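The smallest board is at top px (237,197), about (0.48, 0.28). The shaker is at (0.545, 0.003) with its panel facing the robot, and the jar is on the -y side. Next I'll move in front of the knob and look from close by.

```bash
cat >> h.py <<'E'
s,c=np.sin(np.radians(35)),np.cos(np.radians(35))
def frame(yaw=0.):
    Z=R.from_euler('z',yaw).as_matrix(); n=Z@[-s,0,c]; u=Z@[c,0,s]; return n,u,np.cross(n,u)
def toolR(a,yaw=0.):  # jaw axis across bar when knob at angle a; fingers along -n
    n,u,l=frame(yaw); y=np.cos(a)*l+np.sin(a)*u; x=-n; return np.column_stack([x,y,np.cross(x,y)])
E
python3 - <<'E'
from h import *
print(np.round(camera_params('wrist')['T_tool_cam'],3), camera_params('wrist')['vfov'])
ctrl.move_straight([0.236,-0.579,0.36],speed=0.25)
k=np.array([.466,.006,.073]); n,u,l=frame()
for a in [0,np.pi,np.pi/2,-np.pi/2]:
    q=ctrl.ik(list(k+n*.16),R2q(toolR(a))); print(a,None if q is None else np.round(q,2))
q0=ctrl.ik(list(k+n*.16),R2q(toolR(0)))
# choose small |j6| pose
best=min([x for x in (ctrl.ik(list(k+n*.16),R2q(toolR(a))) for a in (0,np.pi)) if x is not None],key=lambda x:abs(x[5]))
ctrl.movej(best)
T=cam2w('wrist'); im=snapshot('wrist'); save(im,'w1.png')
for t in ['knob_grip','tin_center','platform','shaker']:
    for d in landmark_of('wrist',t): print(t,np.round(w(T,d['at']),4),round(d['confidence'],2))
st=ctrl.get_state(); print(st['time'],np.round(st['joints'],3),np.round(st['ft_force'],2),np.round(st['moment'],3))
E
```

```text
[[ 0.     0.306 -0.952 -0.162]
 [ 1.    -0.     0.     0.   ]
 [-0.    -0.952 -0.306 -0.085]
 [ 0.     0.     0.     1.   ]] 70.66850271942653
0 None
3.141592653589793 None
1.5707963267948966 None
-1.5707963267948966 NoneTraceback (most recent call last):
  File "<stdin>", line 9, in <module>
ValueError: min() iterable argument is empty
```

```bash
python3 - <<'E'
from h import *
k=np.array([.466,.006,.073]); n,u,l=frame()
for d in [-.016,.02,.05,.08,.12]:
  for a in np.arange(-3,3.2,1):
    q=ctrl.ik(list(k+n*d),R2q(toolR(a))); print(d,a,None if q is None else np.round(q,2))
q=ctrl.ik([.46,0,.3],R2q(np.column_stack([[0,0,-1],[0,1,0],[1,0,0]]))); print(q)
print(ctrl.get_state()['joints'])
E
```

```text
-0.016 -3.0 None
-0.016 -2.0 None
-0.016 -1.0 None
-0.016 0.0 None
-0.016 1.0 None
-0.016 2.0 None
-0.016 3.0 None
0.02 -3.0 None
0.02 -2.0 None
0.02 -1.0 None
0.02 0.0 None
0.02 1.0 None
0.02 2.0 None
0.02 3.0 None
0.05 -3.0 None
0.05 -2.0 None
0.05 -1.0 None
0.05 0.0 None
0.05 1.0 None
0.05 2.0 None
0.05 3.0 None
0.08 -3.0 None
0.08 -2.0 None
0.08 -1.0 None
0.08 0.0 None
0.08 1.0 None
0.08 2.0 None
0.08 3.0 None
0.12 -3.0 None
0.12 -2.0 None
0.12 -1.0 None
0.12 0.0 None
0.12 1.0 None
0.12 2.0 None
0.12 3.0 None
[ 0.35478771  0.04695348 -0.23760978  0.         -1.28623306 -1.92558404]
[-9.25284509e-01  3.31027660e-01  2.62362744e-01 -8.72874540e-04
 -1.50316859e+00 -2.57714837e-01]
```

```bash
python3 - <<'E'
from h import *
ctrl.reach([.46,0,.3],R2q(np.column_stack([[0,0,-1],[0,1,0],[1,0,0]])))
T=cam2w('wrist'); im=snapshot('wrist'); save(im,'w1.png')
for t in ['knob_grip','tin_center','platform','shaker']:
    for d in landmark_of('wrist',t): print(t,np.round(w(T,d['at']),4),round(d['confidence'],2))
st=ctrl.get_state(); print(st['time'],np.round(st['joints'],3),np.round(st['ft_force'],2),np.round(st['moment'],3))
k=np.array([.466,.006,.073])
def tR(a,t):
    n=np.array([-np.sin(t),0,np.cos(t)]);u=np.array([np.cos(t),0,np.sin(t)]);l=np.cross(n,u)
    y=np.cos(a)*l+np.sin(a)*u; return np.column_stack([-n,y,np.cross(-n,y)]),n
for t in [0,10,20,30,35]:
  for a in [-3,-2,-1,0,1,2,3]:
    r=[]
    for d in [-.016,.05,.15]:
      M,n=tR(a,np.radians(t)); q=ctrl.ik(list(k+n*d),R2q(M)); r.append(None if q is None else np.round(q,2).tolist())
    print(t,a,r)
E
```

```text
knob_grip [0.465  0.004  0.0741] 0.89
tin_center [0.6038 0.0062 0.1227] 0.65
platform [0.589  0.0048 0.0864] 0.89
shaker [5.45e-01 1.90e-03 5.00e-04] 0.71
4.075 [ 0.354  0.047 -0.237  0.    -1.286 -1.926] [-0.66  0.73  0.03] [-0.037  0.015  0.059]
0 -3 [[0.36, 0.32, -0.59, 0.0, -0.66, 1.07], [0.36, 0.22, -0.51, 0.0, -0.84, 1.07], [0.36, 0.11, -0.36, 0.0, -1.1, 1.07]]
0 -2 [[0.36, 0.32, -0.59, 0.0, -0.66, 0.07], [0.36, 0.22, -0.51, 0.0, -0.84, 0.07], [0.36, 0.11, -0.36, 0.0, -1.1, 0.07]]
0 -1 [[0.36, 0.32, -0.59, 0.0, -0.66, -0.93], [0.36, 0.22, -0.51, 0.0, -0.84, -0.93], [0.36, 0.11, -0.36, 0.0, -1.1, -0.93]]
0 0 [[0.36, 0.32, -0.59, -0.0, -0.66, -1.93], [0.36, 0.22, -0.51, 0.0, -0.84, -1.93], [0.36, 0.11, -0.36, 0.0, -1.1, -1.93]]
0 1 [[0.36, 0.32, -0.59, 0.0, -0.66, -2.93], [0.36, 0.22, -0.51, 0.0, -0.84, -2.93], [0.36, 0.11, -0.36, 0.0, -1.1, -2.93]]
0 2 [[0.36, 0.32, -0.59, 0.0, -0.66, 2.35], [0.36, 0.22, -0.51, 0.0, -0.84, 2.35], [0.36, 0.11, -0.36, 0.0, -1.1, 2.35]]
0 3 [[0.36, 0.32, -0.59, 0.0, -0.66, 1.35], [0.36, 0.22, -0.51, 0.0, -0.84, 1.35], [0.36, 0.11, -0.36, 0.0, -1.1,
[... 1158 characters left out ...]
42, 0.04, -0.98, 0.57, -0.26, -2.52], [0.54, -0.17, -0.81, 0.29, -0.65, -2.32]]
20 1 [None, [0.42, 0.04, -0.98, 0.57, -0.26, 2.76], [0.54, -0.17, -0.81, 0.29, -0.65, 2.97]]
20 2 [None, [0.42, 0.04, -0.98, 0.57, -0.26, 1.76], [0.54, -0.17, -0.81, 0.29, -0.65, 1.97]]
20 3 [None, [0.42, 0.04, -0.98, 0.57, -0.26, 0.76], [0.54, -0.17, -0.81, 0.29, -0.65, 0.97]]
30 -3 [None, None, None]
30 -2 [None, None, None]
30 -1 [None, None, None]
30 0 [None, None, None]
30 1 [None, None, None]
30 2 [None, None, None]
30 3 [None, None, None]
35 -3 [None, None, None]
35 -2 [None, None, None]
35 -1 [None, None, None]
35 0 [None, None, None]
35 1 [None, None, None]
35 2 [None, None, None]
35 3 [None, None, None]
```

View pics/w1.png

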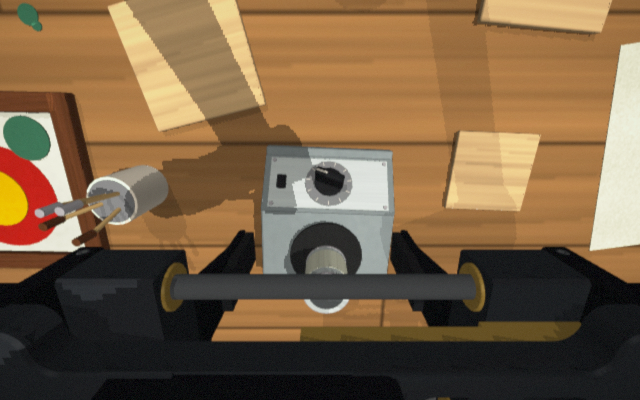

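```bash
cat > kin.py <<'E'
from h import *
from scipy.optimize import least_squares
LO=np.array([-3.14,-1.21,-1.07,-3.16,-2.99,-3.1]);HI=np.array([3.14,2.06,1.41,2.05,-.16,3.1])
E=lambda ax,a:R.from_euler(ax,a).as_matrix()
def chain(q,s4,s6):
    A=E('z',q[0]);B=A@E('y',q[1]);C=A@E('y',q[1]-q[2]);D=C@E('x',s4*q[3]);F=D@E('y',-q[4]);G=F@E('x',s6*q[5]);return A,B,C,D,F,G
def M(q,s4,s6):
    A,B,C,D,F,G=chain(q,s4,s6)
    return np.column_stack([A[:,0],A[:,1],[0,0,1],B[:,0],B[:,2],C[:,0],C[:,2],D[:,1],D[:,2],F[:,0],F[:,2]])
E
python3 - <<'E'
from kin import *
rng=np.random.default_rng(0);D=[]
while len(D)<60:
    p=[rng.uniform(.4,.7),rng.uniform(-.3,.3),rng.uniform(.15,.5)]
    Q=np.column_stack([[0,0,-1],[0,1,0],[1,0,0]])@R.from_rotvec(rng.uniform(-.5,.5,3)).as_matrix()
    q=ctrl.ik(p,R2q(Q))
    if q is not None: D.append((p,Q,np.array(q)))
for s4 in(1,-1):
  for s6 in(1,-1):
    # constant tool rotation offset
    K=[chain(q,s4,s6)[5].T@Q for p,Q,q in D]; sp=np.std(K,0).max()
    A=np.vstack([M(q,s4,s6) for p,Q,q in D]);b=np.concatenate([p for p,_,_ in D])
    x,_,rk,_=np.linalg.lstsq(A,b,rcond=None)
    res=abs(A@x-b).max(); print(s4,s6,sp,res)
    if sp<.02 and res<.005: print(np.round(x,4),rk,np.round(K[0],3)); np.savez('kin.npz',x=x,s4=s4,s6=s6,K=np.mean(K,0))
E
```

```text
1 1 0.5393124708205257 0.20458842694940302
1 -1 0.44693034433852236 0.20458842694940302
-1 1 0.5852221739574011 1.27675647831893e-15
-1 -1 2.7682344490302296e-16 1.27675647831893e-15
[ 0.     -0.      0.1606 -0.      0.5649  0.4218 -0.     -0.1598  0.
  0.3065  0.    ] 11 [[ 1.  0. -0.]
 [ 0.  0.  1.]
 [ 0. -1.  0.]]
```

The kinematic model fits exactly. Next I'll search all arm configurations for the 35° approach.

```bash
cat >> kin.py <<'E'
try:
    z=np.load('kin.npz');X=z['x'];S4=int(z['s4']);S6=int(z['s6']);K=z['K']
except Exception: pass
def fk(q): return M(q,S4,S6)@X, chain(q,S4,S6)[5]@K
def pts(q):
    A,B,C,D,F,G=chain(q,S4,S6); e=X[2]*np.array([0,0,1])+X[4]*B[:,2]; f=e+X[5]*C[:,0]; g=f+X[7]*D[:,1]; return e,f,g
def solve(p,Q,seed,margin=.02):
    def f(q): a,b=fk(q); return np.r_[(a-p)*3,(b-Q).ravel()]
    r=least_squares(f,np.clip(seed,LO+margin,HI-margin)*.999,bounds=(LO+margin/2,HI-margin/2),xtol=1e-12,ftol=1e-14,gtol=1e-12)
    return r.x if np.abs(r.fun).max()<1e-4 else None
E
python3 - <<'E'
from kin import *
k=np.array([.465,.005,.074]); n,u,l=frame(); rng=np.random.default_rng(1)
for d in (-.016,.08):
  sols=[]
  for i in range(150):
    q=solve(k+n*d,toolR(0),rng.uniform(LO,HI))
    if q is not None and not any(np.abs(q[:5]-s[:5]).max()<.05 for s in sols): sols.append(q)
  for q in sols: print(d,np.round(q,2),[np.round(x,2).tolist() for x in pts(q)])
E
python3 - <<'E'
from kin import *
k=np.array([.465,.005,.074]); n,u,l=frame(); rng=np.random.default_rng(1)
p=k+n*(-.016); sols=[]
for i in range(80):
    f=lambda q:np.r_[(fk(q)[0]-p)*3,(fk(q)[1]-toolR(0)).ravel()]
    r=least_squares(f,rng.uniform(LO,HI))
    if np.abs(r.fun).max()<1e-4:
        q=(r.x+np.pi)%(2*np.pi)-np.pi
        if not any(np.abs(q-s).max()<.05 for s in sols): sols.append(q)
for q in sols: print(np.round(q,2),'viol',np.round(np.maximum(0,np.maximum(LO-q,q-HI)),2)[:5])
# max tilt reachable, aligned in plane and with side lean
def search(t,az,d,N=25):
    # finger dir = tilt t from vertical, azimuth az (0=leaning to robot)
    Z=E('z',az); nn=Z@[-np.sin(t),0,np.cos(t)]
    def f(v): a,b=fk(np.r_[v,0]); return np.r_[(a-(k+nn*d))*3,b[:,0]+nn]
    for i in range(N):
        r=least_squares(f,rng.uniform(LO,HI)[:5],bounds=(LO[:5],HI[:5]))
        if np.abs(r.fun).max()<1e-4: return r.x
for t in (15,20,25,30):
  for az in (-60,-30,0,30,60):
    q=search(np.radians(t),np.radians(az),-.016); print(t,az,None if q is None else np.round(q,2))
E
```

```text
[-0.38  1.94 -2.42  2.37  2.83  1.14] viol [0.   0.   1.35 0.32 2.99]
[ 0.44  1.93 -1.91 -0.7   2.75 -2.6 ] viol [0.   0.   0.84 0.   2.91]
[ 2.76 -1.94 -0.73 -0.77  2.83  1.14] viol [0.   0.73 0.   0.   2.99]
[-0.41  1.93 -1.91 -2.47 -2.76  2.56] viol [0.   0.   0.84 0.   0.  ]
[-2.7  -1.93 -1.23  2.45  2.75 -2.6 ] viol [0.   0.72 0.16 0.4  2.91]
[ 0.4   1.95 -2.42  0.79 -2.82 -1.14] viol [0.   0.   1.35 0.   0.  ]
[ 2.73 -1.93 -1.23  0.67 -2.76  2.56] viol [0.   0.72 0.16 0.   0.  ]
[-2.74 -1.95 -0.72 -2.35 -2.82 -1.14] viol [0.   0.74 0.   0.   0.  ]
15 -60 [ 0.47  0.28 -0.87  0.59 -0.48]
15 -30 [ 0.37  0.23 -0.99  0.85 -0.27]
15 0 [ 0.37  0.22 -0.95  0.56 -0.17]
15 30 [ 0.32  0.25 -0.69 -0.14 -0.38]
15 60 [ 0.22  0.29 -0.54 -0.35 -0.59]
20 -60 [ 0.47  0.28 -0.95  0.85 -0.47]
20 -30 None
20 0 None
20 30 [ 0.3   0.23 -0.7  -0.26 -0.3 ]
20 60 [ 0.15  0.29 -0.51 -0.49 -0.6 ]
25 -60 [ 0.45  0.28 -1.    1.08 -0.5 ]
25 -30 None
25 0 None
25 30 [ 0.25  0.23 -0.68 -0.44 -0.27]
25 60 [ 0.07  0.29 -0.49 -0.63 -0.63]
30 -60 [ 0.44  0.3  -1.04  1.26 -0.55]
30 -30 None
30 0 None
30 30 [ 0.17  0.22 -0.64 -0.69 -0.28]
30 60 [-0.02  0.3  -0.47 -0.77 -0.68]
```

```bash
cat >> kin.py <<'E'
k=np.array([.465,.005,.074]); n,u,l=frame(-.01)
XB,YB=.013,.0165
def pose(a,nt,end=1,d=-.012,xb=XB,yb=YB,flip=0):
    """closed-finger block behind the bar (pushing anticlockwise) in bar frame at knob angle a; nt = -tool axis"""
    bx=np.cos(a)*u-np.sin(a)*l; by=np.cross(n,bx)
    if end<0: bx,by=-bx,-by
    p=k+bx*xb-by*yb+n*d
    y=bx-nt*(bx@nt); y/=np.linalg.norm(y)
    if flip: y=-y
    return p,np.column_stack([-nt,y,np.cross(-nt,y)])
E
python3 - <<'E'
from kin import *
res=[]
for t in range(20,44,4):
  for az in (-70,-55,-40,15,20,25,30,35,40):
    nt=E('z',np.radians(az))@[-np.sin(np.radians(t)),0,np.cos(np.radians(t))]
    mis=np.degrees(np.arccos(nt@n)); res.append((mis,t,az,nt))
res.sort(key=lambda r:r[0]); got=0
for mis,t,az,nt in res:
  seeds=[[.2,.22,-.65,-.6,-.3,0],[.45,.28,-1,1.1,-.5,0]]
  ok=True;Q=[]
  for a in np.linspace(-2.6,1.9,7):
    for d in (-.012,.04):
      p,_=pose(a,nt,1,d)
      q5=None
      for sd in seeds:
        r=least_squares(lambda v:np.r_[(fk(np.r_[v,0])[0]-p)*3,fk(np.r_[v,0])[1][:,0]+nt],sd[:5],bounds=(LO[:5]+.01,HI[:5]-.01))
        if np.abs(r.fun).max()<1e-4:q5=r.x;break
      if q5 is None: ok=False;break
      Q.append(q5)
    if not ok:break
  if ok:
    print(round(mis,1),t,az,np.round(Q[0],2),np.round(np.ptp(Q,axis=0),2)); got+=1
    if got>6:break
im=snapshot('wrist'); T=np.linalg.inv(cam2w('wrist')); P=camera_params('wrist')
f=200/np.tan(np.radians(P['vfov']/2))
def px(X): c=w(T,X); return np.array([P['cx']+f*c[0]/-c[2],P['cy']-f*c[1]/-c[2]])
big=cv2.resize(im[130:220,265:395],None,fx=6,fy=6,interpolation=cv2.INTER_CUBIC)
for a,col in ((1.4,(255,0,0)),(1.7,(0,255,0)),(2.0,(0,128,255))):
    bx=np.cos(a)*u-np.sin(a)*l
    pp=[tuple(int(v) for v in (px(k+n*.007+bx*s_)-[265,130])*6) for s_ in (-.021,.021)]
    cv2.line(big,*pp,col,1); cv2.circle(big,pp[1],5,col,1)
save(big,'w1c.png')
E
```

```text
16.2 40 25 [-0.03  0.22 -0.61 -1.27 -0.31] [0.32 0.18 0.12 0.45 0.16]
17.0 32 30 [ 0.19  0.21 -0.64 -0.77 -0.26] [0.26 0.16 0.16 0.38 0.12]
17.2 28 30 [ 0.27  0.21 -0.68 -0.53 -0.23] [0.22 0.15 0.16 0.33 0.14]
17.6 36 30 [ 0.07  0.22 -0.61 -1.01 -0.31] [0.26 0.17 0.13 0.37 0.12]
18.3 24 30 [ 0.33  0.22 -0.71 -0.34 -0.24] [0.19 0.15 0.15 0.26 0.16]
18.8 20 25 [ 0.39  0.22 -0.78 -0.07 -0.22] [0.17 0.14 0.14 0.2  0.19]
19.1 40 30 [-0.07  0.23 -0.6  -1.24 -0.39] [0.25 0.17 0.11 0.33 0.11]
```

View pics/w1c.png

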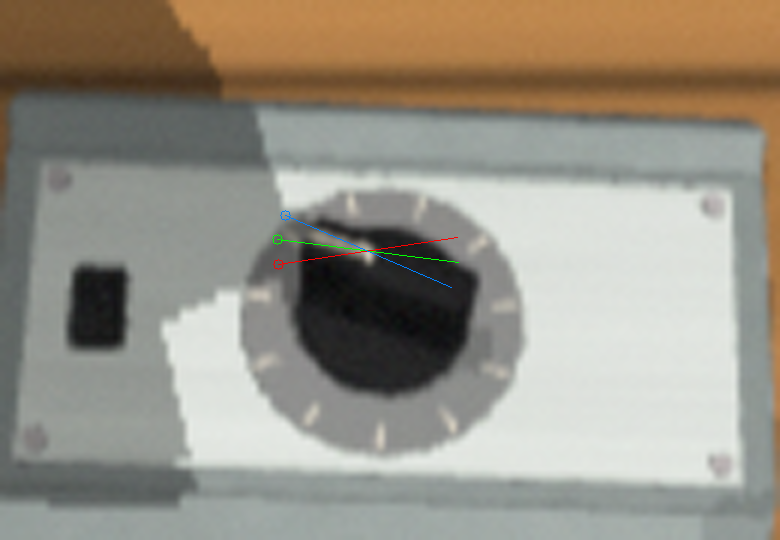

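The bar's white line reads a≈1.9, and the knob's centre is about 3 mm to +y of my estimate. An aligned grasp is outside the joint limits, so I'll push the bar round with closed fingers used as a peg. I'll lean the tool in the nearest direction it can reach and stop on force. First I'll check the whole path for joint feasibility.

```bash
sed -i 's/^k=np.array.*/k=np.array([.466,.0075,.074]); n,u,l=frame(-.025)/; s/^XB,YB=.*/XB,YB=.016,.0165/' kin.py
cat >> kin.py <<'E'
def NT(t,az): return E('z',np.radians(az))@[-np.sin(np.radians(t)),0,np.cos(np.radians(t))]
def path(A,nt,end,flip,j6off=0,d=-.012):
    q=np.array([.2,.22,-.65,-.7,-.3,0]);out=[]
    for i,a in enumerate(A):
        p,Q=pose(a,nt,end,d,flip=flip)
        f=lambda v:np.r_[(fk(v)[0]-p)*3,(fk(v)[1]-Q).ravel()]
        best=None
        for s6 in ([q[5]] if i else np.linspace(-5,5,9)):
            r=least_squares(f,np.r_[q[:5],s6],bounds=(np.r_[LO[:5],-9],np.r_[HI[:5],9]))
            if np.abs(r.fun).max()<1e-4: best=r.x;break
        if best is None: return None
        q=best; out.append(q)
    return np.array(out)
E
python3 - <<'E'
from kin import *
A=np.arange(2.5,-2.75,-.15)
for t,az in ((40,25),(36,30),(32,30),(28,30),(36,35),(28,35)):
  for end in (1,-1):
   for flip in (0,):
    o=path(A,NT(t,az),end,flip)
    if o is None: print(t,az,end,flip,None); continue
    j=o[:,5]; print(t,az,end,'j6 span %.2f %.2f'%(j.min(),j.max()),'range',np.round(np.ptp(j),2),'j5max',o[:,4].max().round(2),np.round(o[0],2),np.round(o[-1],2))
E
```

```text
40 25 1 j6 span -4.23 0.74 range 4.97 j5max -0.29 [-0.13  0.24 -0.64 -1.36 -0.36 -4.23] [-0.03  0.22 -0.62 -1.28 -0.3   0.74]
40 25 -1 j6 span -1.40 3.88 range 5.29 j5max -0.29 [-0.04  0.21 -0.57 -1.13 -0.33 -1.4 ] [-0.14  0.23 -0.59 -1.2  -0.38  3.88]
36 30 1 j6 span -4.58 0.40 range 4.98 j5max -0.3 [-0.02  0.23 -0.62 -1.1  -0.35 -4.58] [ 0.08  0.22 -0.61 -1.02 -0.3   0.4 ]
36 30 -1 j6 span -1.67 3.61 range 5.28 j5max -0.3 [ 0.03  0.22 -0.56 -0.92 -0.36 -1.67] [-0.05  0.23 -0.57 -0.99 -0.39  3.61]
32 30 1 j6 span -4.90 0.05 range 4.95 j5max -0.25 [ 0.11  0.22 -0.64 -0.87 -0.28 -4.9 ] [ 0.2   0.21 -0.64 -0.77 -0.25  0.05]
32 30 -1 j6 span -1.94 3.33 range 5.28 j5max -0.25 [ 0.13  0.21 -0.59 -0.71 -0.32 -1.94] [ 0.05  0.22 -0.59 -0.79 -0.35  3.33]
28 30 1 j6 span -5.22 -0.27 range 4.94 j5max -0.22 [ 0.21  0.22 -0.68 -0.64 -0.24 -5.22] [ 0.29  0.21 -0.69 -0.53 -0.22 -0.27]
28 30 -1 j6 span -2.19 3.07 range 5.25 j5max -0.22 [ 0.2   0.21 -0.62 -0.52 -0.31 -2.19] [ 0.13  0.22 -0.62 -0.6  -0.33  3.07]
36 35 1 j6 span -4.58 0.45 range 5.03 j5max -0.39 [-0.06  0.25 -0.6  -1.09 -0.42 -4.58] [ 0.03  0.23 -0.58 -1.03 -0.39  0.45]
36 35 -1 j6 span -1.63 3.64 range 5.28 j5max -0.39 [-0.02  0.23 -0.53 -0.94 -0.44 -1.63] [-0.09  0.24 -0.55 -0.99 -0.47  3.64]
28 35 1 j6 span -5.11 -0.13 range 4.98 j5max -0.31 [ 0.16  0.23 -0.64 -0.7  -0.33 -5.11] [ 0.23  0.22 -0.64 -0.62 -0.31 -0.13]
28 35 -1 j6 span -2.08 3.16 range 5.24 j5max -0.31 [ 0.15  0.23 -0.57 -0.59 -0.39 -2.08] [ 0.08  0.23 -0.58 -0.65 -0.4   3.16]
```

```bash
cat > push.py <<'E'
from kin import *
import sys
nt=NT(28,30)
A=np.arange(2.5,-2.75,-.05)
O=path(A,nt,1,1); print('range',O.min(0).round(2),O.max(0).round(2))
assert (O>LO+.005).all() and (O<HI-.005).all()
def up(d,a):  # pose above at knob angle a
    p,Q=pose(a,nt,1,-.012,flip=1); return solve(p+nt*d,Q,O[np.argmin(abs(A-a))],.01)
E
python3 - <<'E'
from push import *
pre=[up(d,2.5) for d in (.10,.06)]; print([None if x is None else x.round(2) for x in pre])
ctrl.close_gripper(20)
for q in pre:
    if q is not None: ctrl.movej(list(q))
st=ctrl.get_state(); print(st['time'],np.round(st['eef_pos'],4),pose(2.5,nt,1,-.012,flip=1)[0],st['finger_gap'],np.round(st['ft_force'],2))
T=np.linalg.inv(cam2w('wrist',st)); im=snapshot('wrist'); save(im,'w2.png')
for d in landmark_of('wrist','knob_grip'): print(np.round(w(np.linalg.inv(T),d['at']),4),d['confidence'])
E
```

```text
range [ 0.13  0.21 -0.69 -0.66 -0.33 -2.07] [ 0.29  0.22 -0.61 -0.48 -0.22  2.98]
[array([ 0.24, -0.04, -0.75, -0.33, -0.41, -2.41]), array([ 0.24,  0.06, -0.74, -0.43, -0.32, -2.31])]
6.7833 [ 0.4317 -0.002   0.1041] [0.45438856 0.0114348  0.05115395] 0.0001464217972001139 [-0.5   0.01 -0.34]
[0.4654 0.006  0.0693] 0.65
```

View pics/w2.png

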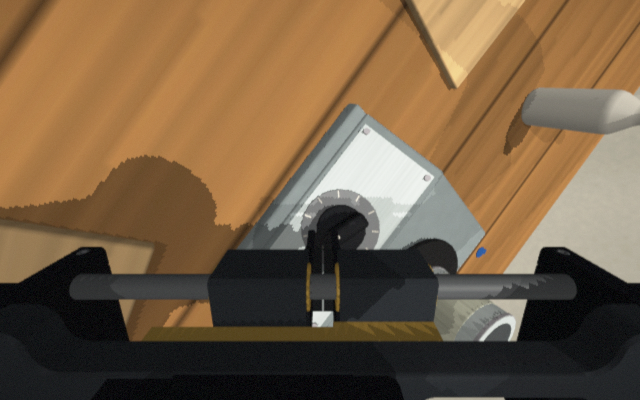

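Fingers are closed at px (322,235), clear of the bar on its clockwise side. Now I'll descend and sweep.

```bash
cat > sweep.py <<'E'
from push import *
def tang(a):
    bx=np.cos(a)*u-np.sin(a)*l; return np.cross(n,bx),bx
def sweep(i0,i1,step,lim,F0):
    i=i0; log=[]
    while i<i1:
        i=min(i+step,i1); ctrl.movej(list(O[i])); st=ctrl.get_state(); F=np.array(st['ft_force'])-F0
        t,b=tang(A[i]); log.append((round(A[i],2),round(-F@t,1),round(-F@b,1),round(F@n,1)))
        if np.linalg.norm(F)>lim: print('LIMIT');break
    print(*log,sep='\n'); print('i',i,'t',st['time'],np.round(st['eef_pos'],3),O[i].round(3)-np.round(st['joints'],3)); return i
E
python3 - <<'E'
from sweep import *
q=up(.03,2.5); ctrl.movej(list(q)); st=ctrl.get_state(); F0=np.array(st['ft_force']); print(F0)
ctrl.movej(list(O[0])); print(np.array(ctrl.get_state()['ft_force'])-F0)
if np.linalg.norm(np.array(ctrl.get_state()['ft_force'])-F0)<8:
    sweep(0,24,4,12,F0)
E
```

```text
range [ 0.13  0.21 -0.69 -0.66 -0.33 -2.07] [ 0.29  0.22 -0.61 -0.48 -0.22  2.98]
[ 0.02785076  0.40835685 -0.23514691]
[-2.99197014  0.51656875 -3.35473702]
(np.float64(2.3), np.float64(3.5), np.float64(-3.4), np.float64(1.9))
(np.float64(2.1), np.float64(3.4), np.float64(-1.8), np.float64(3.1))
(np.float64(1.9), np.float64(2.8), np.float64(0.1), np.float64(1.1))
(np.float64(1.7), np.float64(3.2), np.float64(-0.2), np.float64(0.9))
(np.float64(1.5), np.float64(1.7), np.float64(0.4), np.float64(0.2))
(np.float64(1.3), np.float64(1.5), np.float64(0.3), np.float64(-0.1))
i 24 t 9.2917 [ 0.463 -0.012  0.058] [ 0.     0.     0.     0.    -0.001  0.006]
```

Steady push of 2–3 N, which matches the knob's friction. Continuing, with finer steps near the end.

```bash
python3 - <<'E'
from sweep import *
F0=np.array([.03,.41,-.24])
i=sweep(24,80,4,12,F0)
if i==80: sweep(80,len(A)-1,1,9,F0)
st=ctrl.get_state(); save(snapshot('wrist'),'w3.png'); save(snapshot('scene')[150:300,260:460].repeat(4,0).repeat(4,1),'s3.png')
E
```

```text
range [ 0.13  0.21 -0.69 -0.66 -0.33 -2.07] [ 0.29  0.22 -0.61 -0.48 -0.22  2.98]
(np.float64(1.1), np.float64(1.8), np.float64(0.2), np.float64(1.3))
(np.float64(0.9), np.float64(1.0), np.float64(0.5), np.float64(0.9))
(np.float64(0.7), np.float64(2.3), np.float64(0.1), np.float64(-0.6))
(np.float64(0.5), np.float64(2.0), np.float64(-0.8), np.float64(-1.1))
(np.float64(0.3), np.float64(3.0), np.float64(-1.0), np.float64(-0.1))
(np.float64(0.1), np.float64(2.9), np.float64(-1.5), np.float64(0.1))
(np.float64(-0.1), np.float64(3.8), np.float64(-0.9), np.float64(-0.9))
(np.float64(-0.3), np.float64(5.3), np.float64(-1.9), np.float64(-1.4))
(np.float64(-0.5), np.float64(4.3), np.float64(-3.2), np.float64(-0.4))
(np.float64(-0.7), np.float64(4.3), np.float64(-2.7), np.float64(-0.4))
(np.float64(-0.9), np.float64(5.2), np.float64(-3.1), np.float64(0.8))
(np.float64(-1.1), np.float64(5.8), np.float64(-2.7), np.float64(1.0))
(np.float64(-1.3), np.float64(6.3), np.float64(-2.0), np.float64(3.2))
(np.float64(-1.5), np.float64(6.9), np.float64(-3.0), np.float64(3.5))
i 80 t 13.4083 [0.489 0.023 0.075] [ 0.     0.001 -0.002  0.001  0.     0.005]
LIMIT
(np.float64(-1.55), np.float64(7.4), np.float64(-1.9), np.float64(3.1))
(np.float64(-1.6), np.float64(7.2), np.float64(-2.4), np.float64(3.1))
(np.float64(-1.65), np.float64(7.3), np.float64(-2.1), np.float64(4.0))
(np.float64(-1.7), np.float64(7.9), np.float64(-2.6), np.float64(4.5))
i 84 t 14.4083 [0.486 0.026 0.073] [-0.001  0.001 -0.002  0.001  0.001  0.005]
```

View pics/s3.png

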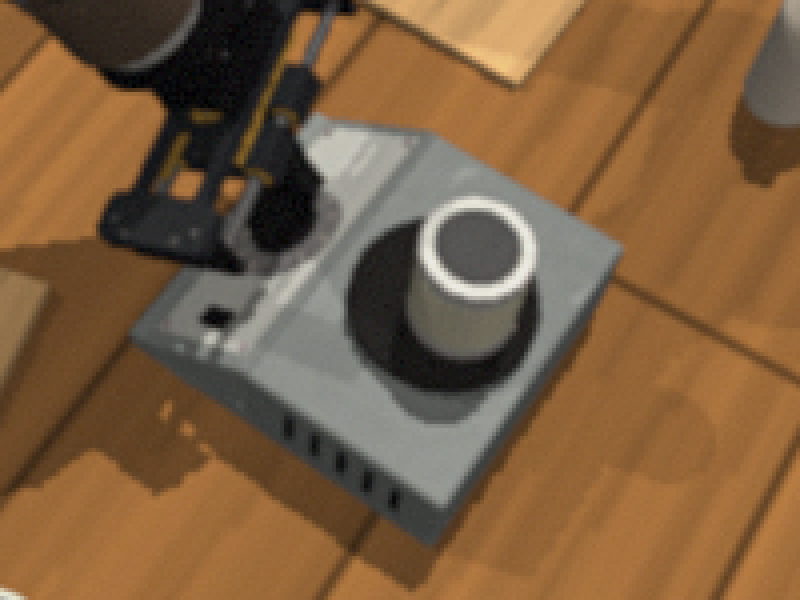

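The scene picture shows the tin untouched at crop (470,280) and the gripper over the knob. Force is rising slowly with no jump, so this is drift or friction rather than the stop. Continuing with the limit set relative to this level.

```bash
python3 - <<'E'
from sweep import *
sweep(84,len(A)-1,1,19,np.array([.03,.41,-.24]))
st=ctrl.get_state(); print(st['moment'],st['ft_force'],st['effort'])
save(snapshot('wrist'),'w4.png')
E
```

```text
range [ 0.13  0.21 -0.69 -0.66 -0.33 -2.07] [ 0.29  0.22 -0.61 -0.48 -0.22  2.98]
LIMIT
(np.float64(-1.75), np.float64(7.8), np.float64(-0.9), np.float64(3.2))
(np.float64(-1.8), np.float64(7.3), np.float64(-2.0), np.float64(3.6))
(np.float64(-1.85), np.float64(7.4), np.float64(-1.0), np.float64(4.2))
(np.float64(-1.9), np.float64(5.9), np.float64(-1.3), np.float64(5.9))
(np.float64(-1.95), np.float64(7.5), np.float64(-0.6), np.float64(4.9))
(np.float64(-2.0), np.float64(7.1), np.float64(-1.2), np.float64(4.9))
(np.float64(-2.05), np.float64(7.6), np.float64(-0.3), np.float64(4.5))
(np.float64(-2.1), np.float64(7.5), np.float64(0.3), np.float64(5.4))
(np.float64(-2.15), np.float64(8.8), np.float64(0.1), np.float64(5.1))
(np.float64(-2.2), np.float64(7.9), np.float64(1.3), np.float64(5.9))
(np.float64(-2.25), np.float64(8.7), np.float64(-0.2), np.float64(5.9))
(np.float64(-2.3), np.float64(8.9), np.float64(1.9), np.float64(6.8))
(np.float64(-2.35), np.float64(10.1), np.float64(1.7), np.float64(7.9))
(np.float64(-2.4), np.float64(11.3), np.float64(1.4), np.float64(9.1))
(np.float64(-2.45), np.float64(11.7), np.float64(0.7), np.float64(9.4))
(np.float64(-2.5), np.float64(12.8), np.float64(2.1), np.float64(9.0))
(np.float64(-2.55), np.float64(15.8), np.float64(2.2), np.float64(11.2))
i 101 t 18.7583 [0.473 0.033 0.065] [-0.002  0.003 -0.006  0.003  0.002  0.005]
[ 3.51613803 -1.14757096  1.18014249] [ 2.58351335 12.2059364  15.0592369 ] [ -5.44680744 -16.10817432   3.81848797   2.43849613  -0.30444866
   0.13583226]
```

View pics/w4.png

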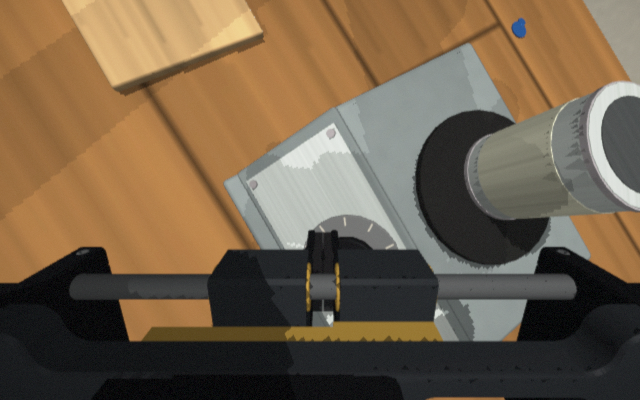

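Force has risen to 16 N tangential plus 11 N along the axis, which is ambiguous. I'll back off, lift, and look at the knob directly.

```bash
python3 - <<'E'
from sweep import *
ctrl.movej(list(O[95])); 
q=up(.03,A[93]); ctrl.movej(list(q)); print(np.array(ctrl.get_state()['ft_force']))
ctrl.reach([.44,0.0,.3],R2q(np.column_stack([[0,0,-1],[0,1,0],[1,0,0]])))
st=ctrl.get_state(); print(st['time'],np.round(st['joints'],2),st['ft_force'])
im=snapshot('wrist'); T=np.linalg.inv(cam2w('wrist',st)); P=camera_params('wrist')
f=200/np.tan(np.radians(P['vfov']/2))
def px(X): c=w(T,X); return np.array([P['cx']+f*c[0]/-c[2],P['cy']-f*c[1]/-c[2]])
for t in ('knob_grip','tin_center','platform','board_top'):
  for d in landmark_of('wrist',t): print(t,np.round(w(np.linalg.inv(T),d['at']),4),round(d['confidence'],2))
c0=px(k+n*.007).astype(int); o=c0-[60,45]
big=cv2.resize(im[o[1]:o[1]+90,o[0]:o[0]+120],None,fx=6,fy=6,interpolation=cv2.INTER_CUBIC)
for a,col in ((-2.1,(255,0,0)),(-2.35,(0,255,0)),(-2.6,(0,128,255))):
    bx=np.cos(a)*u-np.sin(a)*l
    pp=[tuple(int(v) for v in (px(k+n*.007+bx*s_)-o)*6-[0,200]) for s_ in (-.021,.021)]
    cv2.line(big,*pp,col,1); cv2.circle(big,pp[1],5,col,1)
save(big,'w5.png')
E
```

```text
range [ 0.13  0.21 -0.69 -0.66 -0.33 -2.07] [ 0.29  0.22 -0.61 -0.48 -0.22  2.98]
[-0.49375059  0.64221431 -0.88872901]
23.0417 [ 0.37  0.01 -0.28 -0.   -1.28 -1.94] [ 0.18807276  0.86841236 -0.10881182]
knob_grip [0.4648 0.005  0.0707] 0.72
board_top [0.4776 0.2744 0.0091] 0.72
board_top [ 0.3051 -0.1922  0.0136] 0.72
```

View pics/w5.png

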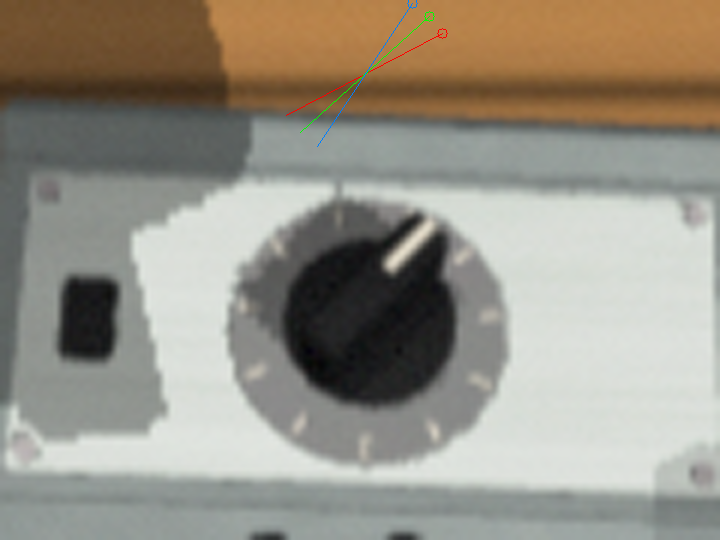

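The white line runs from (390,268) to (432,222), which gives a ≈ -2.44±0.05, so the knob is probably at the stop. To confirm, I'll push again and check for the stiff rise, staying well under 1 N m (limit 26 N, about 0.5 N m).

```bash
sed -i 's/np.arange(2.5,-2.75,-.05)/np.arange(2.5,-2.80,-.05)/' push.py; sed -i 's/HI-.005/HI-.001/' push.py; python3 - <<'E'
from sweep import *
ctrl.movej(list(up(.09,A[93]))); ctrl.movej(list(up(.03,A[93]))); F0=np.array(ctrl.get_state()['ft_force']); print(F0)
ctrl.movej(list(O[93])); print('down',np.array(ctrl.get_state()['ft_force'])-F0)
if np.linalg.norm(np.array(ctrl.get_state()['ft_force'])-F0)<12:
    i=sweep(93,len(A)-1,1,26,F0)
    ctrl.sleep(.3)
E
```

```text
range [ 0.13  0.21 -0.69 -0.66 -0.33 -2.07] [ 0.29  0.22 -0.61 -0.48 -0.22  3.04]
[ 0.59085658 -0.21919987  0.40809983]
down [ 1.28461668  2.17755522 -0.03551697]
LIMIT
(np.float64(-2.2), np.float64(3.3), np.float64(-1.3), np.float64(-2.2))
(np.float64(-2.25), np.float64(5.9), np.float64(-0.4), np.float64(3.6))
(np.float64(-2.3), np.float64(6.3), np.float64(0.9), np.float64(5.4))
(np.float64(-2.35), np.float64(7.0), np.float64(1.2), np.float64(5.4))
(np.float64(-2.4), np.float64(6.9), np.float64(2.4), np.float64(4.7))
(np.float64(-2.45), np.float64(8.3), np.float64(1.1), np.float64(6.5))
(np.float64(-2.5), np.float64(10.8), np.float64(1.2), np.float64(7.8))
(np.float64(-2.55), np.float64(12.0), np.float64(1.4), np.float64(9.5))
(np.float64(-2.6), np.float64(15.6), np.float64(0.8), np.float64(11.9))
(np.float64(-2.65), np.float64(18.1), np.float64(0.9), np.float64(15.0))
(np.float64(-2.7), np.float64(20.7), np.float64(1.0), np.float64(16.9))
i 104 t 30.0333 [0.473 0.033 0.065] [-0.004  0.006 -0.009  0.002  0.001  0.003]
```

The tip held at the same point in both pushes (0.473, 0.033) while the force climbed steadily to 27 N total, with tangential torque about 0.4 N m. The stop is confirmed without forcing it. Now the tin.

```bash
python3 - <<'E'
from sweep import *
ctrl.movej(list(O[96])); ctrl.movej(list(up(.03,A[93]))); ctrl.movej(list(up(.10,A[93])))
cur=np.array(ctrl.get_state()['joints'])
Qs=[np.column_stack([[0,0,-1],[0,s_,0],[s_,0,0]]) for s_ in (1,-1)]
c=[(np.abs(np.array(q)-cur).max(),Q) for Q in Qs for q in [ctrl.ik([.56,.004,.26],R2q(Q))] if q is not None]
Q=min(c,key=lambda x:x[0])[1]; np.save('Q.npy',Q); qq=R2q(Q)
ctrl.move_straight([.42,0,.26],attitude=qq,speed=.25) if False else ctrl.reach([.50,.004,.27],qq)
ctrl.ungrasp()
st=ctrl.get_state(); T=cam2w('wrist',st); im=snapshot('wrist'); save(im,'w6.png')
for t in ('tin_center','platform','board_top','knob_grip'):
  for d in landmark_of('wrist',t): print(t,np.round(w(T,d['at']),4),round(d['confidence'],2))
snapshot('scene'); T=cam2w('scene')
for t in ('tin_center','board_top'):
  for d in landmark_of('scene',t): print('scene',t,np.round(w(T,d['at']),4),round(d['confidence'],2))
print(st['time'],np.round(st['joints'],2))
E
```

```text
range [ 0.13  0.21 -0.69 -0.66 -0.33 -2.07] [ 0.29  0.22 -0.61 -0.48 -0.22  3.04]
board_top [0.478  0.2745 0.0031] 0.58
knob_grip [0.4699 0.0073 0.0691] 0.66
knob_grip [0.685  0.301  0.0015] 0.26
scene tin_center [0.6011 0.0019 0.1235] 0.65
scene board_top [ 0.3048 -0.1925  0.0145] 0.79
scene board_top [0.478  0.2732 0.0072] 0.57
scene board_top [0.1805 0.308  0.0112] 0.57
33.9583 [ 0.33  0.14 -0.21 -0.   -1.22  1.24]
```

View pics/w6.png

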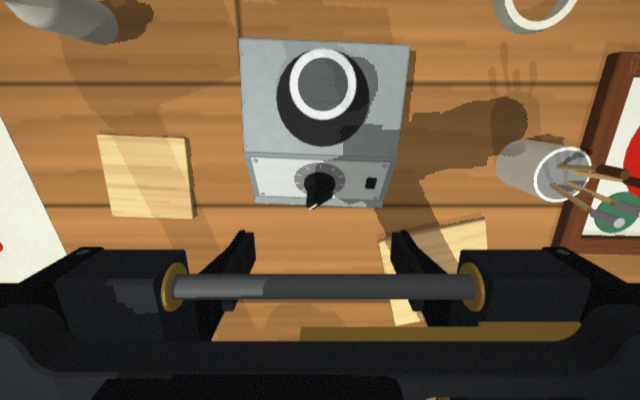

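Tin lid is at px (322,85), the knob's line points towards the robot and to +y (off), and the board is at (145,177). Grasping the tin now.

```bash
python3 - <<'E'
from kin import *
P=camera_params('wrist'); T=cam2w('wrist'); f=200/np.tan(np.radians(P['vfov']/2))
# lid centre by ray at z=.156
ray=T[:3,:3]@[(322-P['cx'])/f,-(85-P['cy'])/f,-1]; o=T[:3,3]; X_=o+ray*(.156-o[2])/ray[2]; print('lid',X_)
tx,ty=.602,np.clip(.5*(X_[1]+.003),-.004,.01)
ctrl.move_straight([tx,ty,.25],speed=.2); ctrl.move_straight([tx,ty,.111],speed=.1)
print(ctrl.get_state()['ft_force'])
ctrl.close_gripper(25); st=ctrl.get_state(); print('gap',st['finger_gap'],st['ft_force'])
if .055<st['finger_gap']<.065:
    ctrl.move_straight([tx,ty,.20],speed=.12); st=ctrl.get_state(); print(st['finger_gap'],st['ft_force'],st['time'])
E
```

```text
lid [0.60264434 0.00448362 0.156     ]
[ 0.18953047 -0.33093823 -0.19735837]
gap 0.059415072775508615 [-0.45919442 -0.55032314  0.92003677]
0.059173842673117795 [-0.5270574  -0.06185914 -2.79278067] 38.05
```

```bash
python3 - <<'E'
from kin import *
ctrl.move_straight([.478,.274,.20],speed=.15); ctrl.move_straight([.478,.274,.05],speed=.1); F0=ctrl.get_state()['ft_force'][2]
for z_ in np.arange(.042,.0335,-.0015):
    ctrl.move_straight([.478,.274,z_],speed=.03); F=ctrl.get_state()['ft_force'][2]-F0; print(round(z_,4),round(F,2))
    if F>2.5: break
ctrl.ungrasp(); ctrl.move_straight([.478,.274,.2],speed=.15)
st=ctrl.get_state(); print(st['time'],st['finger_gap'])
save(snapshot('scene'),'s7.png'); T=cam2w('scene')
for t in ('tin_center','board_top','knob_grip','brush_jar','bottle'):
  for d in landmark_of('scene',t): print('scene',t,np.round(w(T,d['at']),4),round(d['confidence'],2))
snapshot('top'); T=cam2w('top')
for d in landmark_of('top','tin_center'): print('top',np.round(w(T,d['at']),4),round(d['confidence'],2))
E
```

```text
0.042 -0.82
0.0405 -0.78
0.039 -1.46
0.0375 3.49
45.0083 0.08696863903560709
scene tin_center [0.4768 0.2711 0.048 ] 0.57
scene board_top [0.1809 0.3107 0.0145] 0.74
scene board_top [0.4786 0.2703 0.0091] 0.63
scene board_top [ 0.3039 -0.1939  0.0109] 0.55
scene knob_grip [0.4656 0.0049 0.0715] 0.74
scene brush_jar [ 0.5043 -0.2984 -0.004 ] 0.67
scene bottle [0.689  0.3021 0.0026] 0.68
top [0.4779 0.2755 0.0429] 0.57
```

View pics/s7.png

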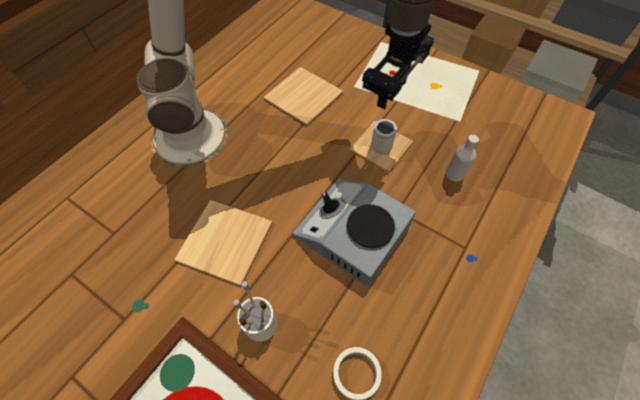

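The tin stands upright in the middle of the small board (px 383,137). The jar, bottle and tape are where they were, and the gripper is clear. Handing in.

```bash
python3 -c "
from station import ctrl
ctrl.job_done(); print(ctrl.get_state()['time'])"
```

```text
the job is handed in; nothing more can be done
the job is handed in; nothing more can be done
```

The knob was turned to its anticlockwise stop, and the tin now stands upright on the small plywood board. I handed the job in at about 45 s of the 64 s; no verdict is reported back.

- **Knob:** The arm could not line up with the knob's axis within its joint limits. I closed the fingers and pushed the bar round with them instead, from about +1.9 rad to the stop.
    - **First push:** it stopped on an unclear force rise, so I lifted off and looked. The white line read about -2.44 ± 0.05 rad.
    - **Second push:** I pushed again to be sure. The fingertip held the same position while the total force rose to 27 N. That is about 0.4 N m on the knob, well below the 1 N m that counts as forcing it.
- **Tin:** I gripped it at 59 mm, lifted it, lowered it until it touched the board at 3.5 N, and released it. The last camera checks put its centre within 2 mm of the board's centre in the scene view, with the top view agreeing to within a few mm. It looked upright in the scene picture.
- **Bystanders:** The jar and bottle measured the same as at the start, to within a few mm. The tape roll was only checked by eye in the last picture.
- **Gripper:** It was open and clear of everything at hand-in.

The final knob angle comes only from the picture and the feel of the stop. I did not measure it again from close up after the second push.

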